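# Set the praline mill and hold the cup on its drive

## Robot

A 6-joint arm with a two-finger parallel gripper is mounted at the origin on the work surface. World frame = base frame: x ahead of the robot, y to its left, z up, the work surface at z = 0. Lengths are in m, angles in rad, forces in N, time in s.
With the tool pointing down it reaches from about 0.3 to 0.775 m from the base axis. Payload 14.6 kg.
Tool frame: the origin (TCP) lies midway between the tips of the shut fingers; the grasp point (between the pads) lies 19 mm behind it (ctrl.tcp_to_grasp is the z of the grasp point in the tool frame, in m); z points along the fingers, y is the line along which they close (so a half turn about z gives the same grasp; the last joint's range is limited). The gripper opens to 94 mm and grips with 3 to 60 N. Pads are 16 mm wide; open, the fingers measure 119 mm over their backs; the gripper's body (75 mm by 177 mm) begins 78 mm behind the grasp point.
Start: joints at [-1.387, 0.3, 1.521, -0, 1.321, -0.067], TCP at [0.136, -0.533, 0.205] pointing down, gripper open.
Joint ranges: [-3.03, 3.03], [-0.79, 2.21], [0.23, 2.52], [-1.04, 4.18], [0, 3.07], [-2.55, 2.55]. Speed limits (rad/s): [2.22, 2.22, 2.57, 3.14, 3.14, 3.14].

## Interface

Orientations are given as [roll, pitch, yaw] about the fixed x, y, z axes, in that order (R = Rz(yaw) Ry(pitch) Rx(roll)).
In Python, from station import monitor, camera, ctrl gives the robot as it stands.
- The arm moves only by the tool apply_moves, never from a script. Its argument "plan" is one flat list of numbers, 4 for each row, row after row: the shift along the tool's x, y, z in mm, then the turn about the tool's z in rad. In form: [dx, dy, dz, spin, dx, dy, dz, spin, ...]. A call has 1 to 20 rows; each row shifts and turns the commanded pose from where the row before left it, along the tool's axes as they then stand; what a row does not reach is not made up. A row lasts 1/10 s, in which the tool goes at most 50 mm and 8.59 degrees, less where a joint would pass 70% of its speed; a pose out of reach is approached as far as the arm can. A call is refused whole if a number of a shift passes 50 or a number of a turn 0.15, either way. A call with a gripper value outside its range is refused whole. "hand" is the gripper command: -1 is shut, 1 is fully open, values between are in proportion, set as the call begins (left out, the last holds). The fingers move at their own pace and stop on an object; "squeeze" is the grip in N (left out, the last holds). Time passes only in rows, so rows that do not move let the fingers close. It gives the time, the measured TCP pose, the force, the opening and the grip force at its end, in the units of the state.
- monitor.get_obs(): the state, without advancing time (a new reading comes with each control period).
- camera(name): name is "side" or "top" or "wrist"; returns a dict with "image" (480x640x3 uint8, red, green, blue), "range_z" (480x640 float32, m along the optical axis (not along the pixel's ray), 0 where there is no reading), "mtx" (3x3 intrinsics, pixels), "rvec" (rotation vector, rad) and "tvec" (3), from world to camera coordinates, as OpenCV has them. Camera axes: x right, y down, z forward; pixel columns grow to the right and rows downward; lengths in m; the calibration is good to about 2 mm. A picture is of the moment at which its call begins.
- ctrl.hand_in(): hands the job in; it is judged then, once.
The state is a dict: "time_s": time; "qpos": joint angles; "joint_vel": joint speeds; "tau": joint torques, N m; "ee_pos": TCP position; "eef_rot": TCP orientation; "force": force on the tool from outside, world axes, zero at the start; "moment": the same for the moment, N m; "grip_width": finger opening in m; "grip_force": force on a finger pad.
Only numpy, scipy, OpenCV 4.12 (cv2) and the standard library are available. Lean on these libraries where they do the work, as an engineer would, in place of code of your own. Each camera call takes 0.05 s, during which the arm holds its last target. There are 200 camera calls.

## Task

The lidded grinding cup with the winged grip is loaded and ready: turn the mill's selector clockwise to its two-dot mark first, then bring the cup over upright, turn it until its socket meshes with the splined drive spindle and slide it home in the well. The mill only grinds while the cup is held down, so push it down against the sprung seat all the way and finish with the gripper still on the cup, keeping it pressed; leave the tin, the jar and the bowl where they stand.

Things in the scene. Friction and masses are not known exactly. Their poses are not given: they have to be found in the camera images.
- mill: Nut mill's motor base, fixed: aluminium box 270 x 160 x 95 mm on short feet. Origin at bench level on the cup well's axis; x points from the selector to the well and on to the back, z up. The box spans x -185 to +85 mm, y +-80 mm, top at z 95 mm. Well: round hole of 67 mm diameter with a black collar (outer 86 mm) up to z 105 mm. Selector on a black panel at x -128 mm, y 0.
- well (a point): Centre of the well's mouth at the collar's rim, on the well's axis, 105 mm above the bench. Axes as the mill's. The sprung seat's top lies 25 mm below it, the top of the spindle 7 mm below it.
- selector (a joint): Angle of the selector knob in rad, growing clockwise as seen from above: 0 = off (ring mark), 0.6 = one dot, 1.2 = two dots, 1.8 = three dots (end stop just beyond). Detents at these four angles draw the knob in; turning it past a hump takes about 0.07 N m. The white marks lie on an arc 36 mm from the knob's axis, on the side towards the well.
- selector_grip (a point): Grip point of the selector, on its vertical axis, 28.5 mm above the mill's top (124 mm above the bench). A grey upright bar 40 mm long, 12 mm wide, top 4 mm above this point, on a black disc 42 mm in diameter, 6 mm high. The bar lies along this point's x axis, which points along the white pointer line: in the mill's frame at 0.9 rad about z minus the joint's value.
- spindle (a joint): Turn of the drive spindle about the vertical in rad, growing counter-clockwise from above; at 0 one spline points along the mill's x axis. It rests at a random angle; the motor's gearing holds it: about 0.25 N m to turn it.
- spindle_top (a point): Centre of the top face of the drive spindle, on the well's axis, 98 mm above the bench; z up. A steel post of 13 mm diameter with four splines 90 degrees apart, along this point's x and y axes both ways: each 5 mm wide, reaching 15 mm from the axis, as tall as the spindle (28 mm).
- seat (a joint): Travel of the sprung black plate on the well's floor (the start switch), in m: 0 = up, 0.006 = fully down at its stop. Spring about 6 N at the top, 11 N at the bottom: more than the cup's weight.
- cup: Grinding cup, about 0.35 kg: steel, 64 mm in diameter, black lid. Origin at the centre of its underside, z up. Below, inside the open skirt, a cross-shaped socket: slots 8 mm wide along the cup's x and y axes both ways, mouth 9.5 mm above the underside; any quarter turn fits. Underside above the bench: 88.5 mm standing on the spindle unmeshed, 80 mm meshed resting on the seat, 74 mm pressed home.
- tin: Bystander: plain closed steel tin, 69 mm in diameter, 92 mm high, flat top without grip. Origin under its centre.
- jar: Bystander: closed amber glass jar with a steel cap, 70 mm in diameter, 100 mm high. Origin under its centre.
- bowl: Bystander: white ceramic bowl, 104 mm across, 45 mm high. Origin under its centre.
- cup_grip (a point): Grip point on the cup's axis, 124 mm above its underside, axes as the cup's. The winged grip on the 68 mm lid is a black upright bar 50 mm long (along the cup's x axis), 14 mm wide, from 22 mm below this point (the lid's top) to 6 mm above it.
Things that resemble listed ones, but are neither listed nor needed, are in the scene too. Leave any pink or turquoise look-alike of the cup alone.

How it is judged:
By the outcome, as a careful person would: the job done as asked, in the order asked, and still so for the second after the job is handed in, while the arm keeps its last pose, push and grip.
It also fails if it takes over 61 s, if anything falls off the work surface, if the arm or the gripper's body presses on something with over 40 N, if the wrist force passes 120 N, or if a joint passes its speed limit or range.

## Working session

There is one attempt and no reset: what is moved stays moved. The work goes in short steps, Python scripts to look and compute and a tool call to move; the robot and the scene stay as the last step left them, time stands still between calls to the robot, and variables do not carry over. Pictures are saved under pics/ and viewed, at most 10 in all, crops included, and the job is handed in when it is done.

Besides the shell and the picture viewer there is one more tool, called after "Emit:" in YAML: its name, and indented under it one key for each argument. apply_moves: Moves the arm, as the interface text tells. Its arguments: {"type":"object","properties":{"plan":{"type":"array","items":{"type":"number"}},"hand":{"type":"number"},"squeeze":{"type":"number"}},"required":["plan"]}

```bash
mkdir -p pics; cat > h.py <<'E'
import numpy as np, cv2
from station import monitor, camera, ctrl
def grab(n):
    c=camera(n); np.savez('pics/%s.npz'%n,**c); return c
def pts(c):
    """world xyz per pixel"""
    K=c['mtx'];R=cv2.Rodrigues(np.array(c['rvec'],float))[0];t=np.array(c['tvec'],float).ravel()
    v,u=np.mgrid[:480,:640];z=c['range_z']
    P=np.stack([(u-K[0,2])/K[0,0]*z,(v-K[1,2])/K[1,1]*z,z],-1)
    W=(P-t)@R
    W[z==0]=np.nan
    return W
def save(c,f,crop=None,s=1):
    im=c['image'][...,::-1]
    if crop: a,b,w,h=crop; im=im[b:b+h,a:a+w]
    cv2.imwrite('pics/'+f,cv2.resize(im,None,fx=s,fy=s,interpolation=cv2.INTER_CUBIC))
E
python3 - <<'E'
from h import *
for n in('top','side'):
    c=grab(n); save(c,n+'0.png'); print(n,c['mtx'][0,0],c['rvec'],c['tvec'])
print(monitor.get_obs(), ctrl.tcp_to_grasp)
E
```

```text
top 450.73081744684896 [ 2.14675881 -2.12390278  0.20299821] [-0.12799218  0.54538525  0.97693686]
side 499.0409919580926 [ 0.3359932  -2.83276614  1.05540869] [0.50232434 0.23139604 0.86173502]
{'time_s': 0.1, 'qpos': array([-1.38660294e+00,  3.00418959e-01,  1.52152551e+00, -5.83076185e-07,
        1.32070397e+00, -6.66033524e-02]), 'joint_vel': array([ 3.33552598e-04, -1.95016953e-03, -3.04241743e-03,  8.90971089e-04,
       -5.30965944e-05, -4.24225515e-04]), 'tau': array([ 9.48031011e-04, -5.32642365e+01, -3.53283298e+01,  7.09566800e-02,
        2.34782853e-02, -4.16385399e-05]), 'ee_pos': array([ 0.13644788, -0.53255797,  0.20493844]), 'eef_rot': array([-3.14053917e+00, -6.97033330e-05,  2.50796851e-01]), 'force': array([0.26111644, 0.43349628, 0.02063589]), 'moment': array([ 0.02115574, -0.00045581, -0.05467435]), 'grip_force': 0.0, 'grip_width': 0.09402599652023323} -0.0188
```

View pics/top0.png

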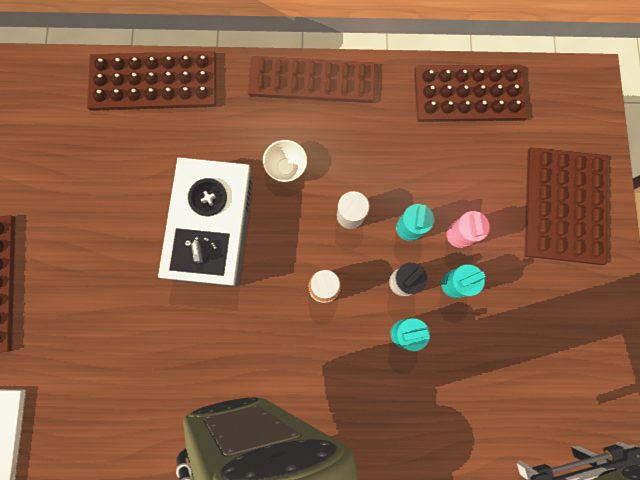

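View pics/side0.png

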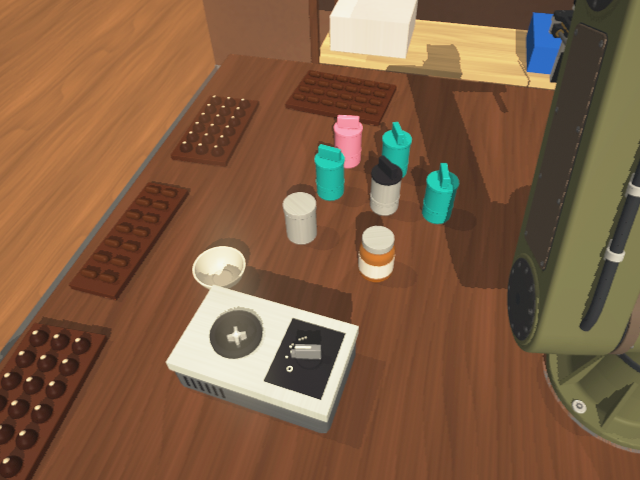

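The top view shows the mill with its well at (207,197) and the selector at (197,249). The real cup has the black lid at (410,278) and stands among turquoise look-alikes at (415,222), (465,281) and (410,334). The pink one is at (468,230), the tin at (352,210), the jar at (324,286) and the bowl at (285,160). The side view agrees.

```bash
cat > m.py <<'E'
from h import *
def rect(p): 
    (c,s,a)=cv2.minAreaRect((p*1000).astype(np.float32)); return np.round(c,1),np.round(s,1),round(a,2)
def pca(p):
    m=p.mean(0); w,v=np.linalg.eigh(np.cov((p-m).T)); return np.round(m*1000,1), round(np.arctan2(v[1,1],v[0,1]),3), np.round(np.sqrt(w)*1000,1), len(p)
E
python3 - <<'E'
from m import *
A=[]
for n in('top','side'):
    c=dict(np.load('pics/%s.npz'%n)); W=pts(c); x,y,z=W[...,0],W[...,1],W[...,2]
    im=c['image'].astype(int)
    u,v=(207,220) if n=='top' else (262,355)
    print(n,'at mill',W[v,u])
    V,U=np.mgrid[:480,:640]
    near=np.hypot(U-u,V-v)<(95 if n=='top' else 130)
    s=near&(abs(z-.095)<.004); print('top face',rect(W[s][:,:2]),np.median(z[s&(im.sum(-1)>500)]))
    col=near&(z>.101)&(z<.109); print('collar', rect(W[col][:,:2]),pca(W[col][:,:2]))
    b=near&(z>.112)&(z<.14); print('sel bar',pca(W[b][:,:2]),z[b].max())
    u,v=(410,278) if n=='top' else (385,180)
    near=np.hypot(U-u,V-v)<(28 if n=='top' else 38); 
    dark=im.max(-1)<75
    b=near&(z>.112)&(z<.14)&dark; print('cup bar',pca(W[b][:,:2]),rect(W[b][:,:2]),np.percentile(z[b],98))
    b=near&(z>.09)&(z<.108)&dark; print('lid',rect(W[b][:,:2]))
    for nm,(uu,vv) in dict(jar=(324,286),tin=(352,210),bowl=(285,160),t1=(415,222),t2=(465,281),t3=(410,334)).items():
        if n=='top': print(nm,np.round(W[vv,uu],3))
c=dict(np.load('pics/top.npz')); a=dict(image=c['image']); save(a,'crop1.png',(150,150,110,145),4)
E
```

```text
top at mill [0.59226194 0.12346202 0.09477072]
top face (array([594.2, 130.4]), array([162. , 270.7]), 84.8) 0.09497316494653318
collar (array([592.7, 116.1]), array([229.6, 129. ]), 7.11) (array([620.5, 126.9]), np.float64(3.091), array([25.6, 55.2]), 577)
sel bar (array([517.8, 136.4]), np.float64(-2.927), array([ 3.8, 12.9]), 149) 0.13094294961322853
cup bar (array([ 469. , -317.8]), np.float64(2.344), array([ 4.4, 14.7]), 182) (array([ 469.1, -318.6]), array([14.4, 49.1]), 44.43) 0.13289822131719867
lid (array([ 469.7, -319.7]), array([64.2, 65.2]), 33.22)
jar [ 0.45  -0.133  0.1  ]
tin [ 0.62  -0.195  0.09 ]
bowl [ 0.766 -0.038  0.006]
t1 [ 0.591 -0.33   0.107]
t2 [ 0.461 -0.424  0.132]
t3 [ 0.352 -0.308  0.129]
side at mill [0.5891646  0.14947129 0.09408841]
top face (array([592.2, 129.1]), array([162.4, 270.9]), 84.77) 0.09537130416093459
collar (array([592.7, 140.8]), array([ 85.9, 188.7]), 72.3) (array([614.7, 130.7]), np.float64(2.988), array([24.3, 57.6]), 1031)
sel bar (array([515.5, 138.8]), np.float64(-2.93), array([ 3.9, 12.6]), 328) 0.13088431174957488
cup bar (array([ 466.6, -314.6]), np.float64(2.402), array([ 3.8, 15.5]), 211) (array([ 467.9, -318.3]), array([15.8, 53. ]), 46.14) 0.13264715743216252
lid (array([ 467.4, -314. ]), array([61.9, 59.2]), 10.05)
```

View pics/crop1.png

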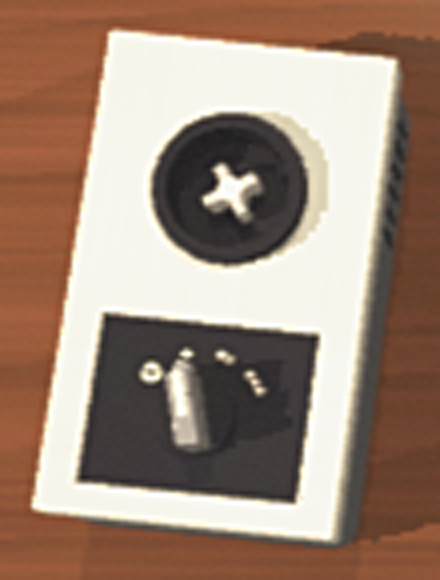

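The zoomed crop shows the selector's pointer at the single dot (about 0.6 rad), agreeing with the measured bar yaw of 0.21. It needs about +0.6 rad clockwise. I'm moving to above the selector.

Emit:
apply_moves:
  plan: [29.6, -30.8, 0, 0, 29.6, -30.8, 0, 0, 29.6, -30.8, 0, 0, 29.6, -30.8, 0, 0, 29.6, -30.8, 0, 0, 29.6, -30.8, 0, 0, 29.6, -30.8, 0, 0, 29.6, -30.8, 0, 0, 29.6, -30.8, 0, 0, 29.6, -30.8, 0, 0, 29.6, -30.8, 0, 0, 29.6, -30.8, 0, 0, 29.6, -30.8, 0, 0, 29.6, -30.8, 0, 0, 29.6, -30.8, 0, 0, 29.6, -30.8, 0, 0, 29.6, -30.8, 0, 0, 29.6, -30.8, 0, -0.04, 0, 0, 0, 0]
  hand: 0

```text
time_s: 2.0
ee_pos: [0.5159, 0.1399, 0.2044]
eef_rot: [-3.141, 0.001, 0.295]
force: [-0.0, 0.3, 0.3]
grip_width: 0.0469
grip_force: 0.0
```

```bash
python3 - <<'E'
from m import *
o=monitor.get_obs(); print(o['time_s'],o['ee_pos'],o['eef_rot'],o['grip_width'])
c=grab('wrist'); save(c,'w1.png'); W=pts(c); z=W[...,2]
b=(z>.113)&(z<.14)&(np.hypot(W[...,0]-.516,W[...,1]-.137)<.05); print(pca(W[b][:,:2]),rect(W[b][:,:2]),z[b].max())
np.set_printoptions(suppress=True)
s=(abs(z-.105)<.003)&(np.hypot(W[...,0]-.643,W[...,1]-.125)<.06);print('collar',rect(W[s][:,:2]) if s.any() else 0, s.sum())
E
```

```text
2.0 [0.51591263 0.13985113 0.20444622] [-3.14100126e+00  1.01054350e-03  2.95441329e-01] 0.046931786889131404
(array([520.4, 137.3]), np.float64(-2.934), array([ 3.4, 12.9]), 1010) (array([520.4, 137.1]), array([47. , 12.1]), 12.01) 0.13043725522701471
collar (array([642.9, 125. ]), array([85. , 84.9]), 23.56) 4953
```

View pics/w1.png

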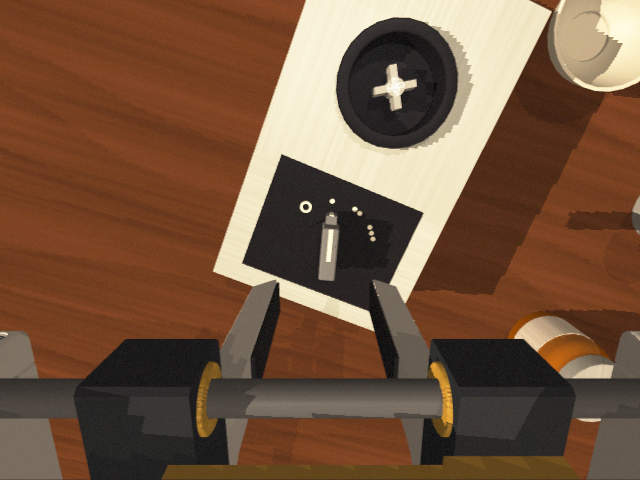

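The wrist view shows the selector bar at (329,248) pointing at the single dot. The well is at (397,84), and its spindle cross is clear. Lowering onto the bar.

Emit:
apply_moves:
  plan: [-1.3, 3, 0, 0.085, 0, 0, 20, 0, 0, 0, 20, 0, 0, 0, 20, 0, 0, 0, 20, 0, 0, 0, 17, 0, 0, 0, 0, 0, 0, 0, 0, 0]

```text
time_s: 2.85
ee_pos: [0.5146, 0.1326, 0.109]
eef_rot: [3.142, -0.0, 0.205]
force: [0.2, -0.1, 0.1]
grip_width: 0.0471
grip_force: 0.0
```

```bash
python3 - <<'E'
from m import *
from scipy.optimize import minimize
W=pts(dict(np.load('pics/wrist.npz'))); z=W[...,2]
C=np.array([.6429,.125])
for zl in (.092,.095):
    s=(z>zl)&(z<.102)&(np.hypot(W[...,0]-C[0],W[...,1]-C[1])<.02)
    p=W[s][:,:2]; print(s.sum(),p.mean(0),rect(p))
    d=p-C; r=np.hypot(*d.T); a=np.arctan2(d[:,1],d[:,0]); k=r>.008
    print('spline angle mod 90',np.angle(np.exp(4j*a[k]).mean())/4, abs(np.exp(4j*a[k]).mean()))
print(monitor.get_obs()['ee_pos'],monitor.get_obs()['eef_rot'])
E
```

```text
727 [0.64293213 0.12498879] (array([643.2, 124.7]), array([24.1, 24.3]), 71.66)
spline angle mod 90 0.477407808258071 0.8376207985696942
683 [0.64307237 0.12482265] (array([643.2, 124.7]), array([23.8, 24.3]), 72.0)
spline angle mod 90 0.4764923159049712 0.8433031300183241
[0.51460302 0.13259507 0.10904482] [ 3.14153678e+00 -7.34682287e-05  2.04866812e-01]
```

Emit:
apply_moves:
  plan: [1.7, -3.8, 2, 0, 0, 0, 0, 0, 0, 0, 0, 0]

```text
time_s: 3.15
ee_pos: [0.5157, 0.1375, 0.1069]
eef_rot: [3.142, -0.001, 0.206]
force: [-0.4, 0.0, 0.3]
grip_width: 0.0471
grip_force: 0.0
```

Emit:
apply_moves:
  plan: [0, 0, 0, 0, 0, 0, 0, 0, 0, 0, 0, 0, 0, 0, 0, 0, 0, 0, 0, 0]
  hand: -1
  squeeze: 20

```text
time_s: 3.65
ee_pos: [0.5157, 0.1368, 0.1065]
eef_rot: [3.14, -0.0, 0.206]
force: [-0.2, -5.4, 0.4]
grip_width: 0.0117
grip_force: 20.0
```

Emit:
apply_moves:
  plan: [0, 0, 0, 0.1, 0, 0, 0, 0.1, 0, 0, 0, 0.1, 0, 0, 0, 0.1, 0, 0, 0, 0.1, 0, 0, 0, 0.1, 0, 0, 0, 0, 0, 0, 0, 0]

```text
time_s: 4.45
ee_pos: [0.5156, 0.1365, 0.1065]
eef_rot: [3.14, -0.001, -0.395]
force: [0.5, -6.8, 1.6]
grip_width: 0.0118
grip_force: 20.0
```

```bash
python3 - <<'E'
from m import *
o=monitor.get_obs(); print(o['moment'],o['force'],o['eef_rot'],o['qpos'])
E
```

```text
[-1.04484568 -0.01383375 -0.07355473] [ 0.48461531 -6.78940914  1.64731286] [ 3.14041003e+00 -5.87170907e-04 -3.94592868e-01] [ 1.90842106e-01  3.67234577e-01  1.67576345e+00 -1.47099320e-03
  1.09875914e+00  2.15690062e+00]
```

Emit:
apply_moves:
  plan: [0, 0, 0, 0, 0, 0, 0, 0, 0, 0, 0, 0, 0, 0, -20, 0, 0, 0, -40, 0, 0, 0, -40, 0, 0, 0, 0, 0, 0, 0, 0, 0]
  hand: 0

```text
time_s: 5.25
ee_pos: [0.5157, 0.1374, 0.2068]
eef_rot: [-3.141, -0.001, -0.394]
force: [-0.8, -0.5, -1.4]
grip_width: 0.0469
grip_force: 0.0
```

```bash
python3 - <<'E'
from m import *
o=monitor.get_obs(); print(o['time_s'],o['ee_pos'],o['eef_rot'],o['grip_width'])
c=grab('wrist'); save(c,'w2.png'); W=pts(c); z=W[...,2]
b=(z>.113)&(z<.14)&(np.hypot(W[...,0]-.516,W[...,1]-.137)<.05); m,a,_,_=pca(W[b][:,:2]);print(m,a,'j mod pi',.9-.091-a)
C=np.array([.643,.125])
s=(z>.094)&(z<.102)&(np.hypot(W[...,0]-C[0],W[...,1]-C[1])<.02)
p=W[s][:,:2]; print(s.sum(),p.mean(0))
if s.any():
    d=p-p.mean(0); r=np.hypot(*d.T); q=np.exp(4j*np.arctan2(d[:,1],d[:,0]))[r>.008].mean(); print('spl',np.angle(q)/4,abs(q))
s=(abs(z-.105)<.003)&(np.hypot(W[...,0]-.643,W[...,1]-.125)<.06);print('collar',rect(W[s][:,:2]))
E
```

```text
5.25 [0.5156554  0.13743596 0.20681913] [-3.14080137e+00 -1.02418529e-03 -3.94081686e-01] 0.04691961723574906
[520.2 134.3] 2.741 j mod pi -1.932
682 [0.64288326 0.12440626]
spl 0.4783011143106371 0.8461184663062383
collar (array([643. , 124.6]), array([85. , 85.1]), 67.5)
```

View pics/w2.png

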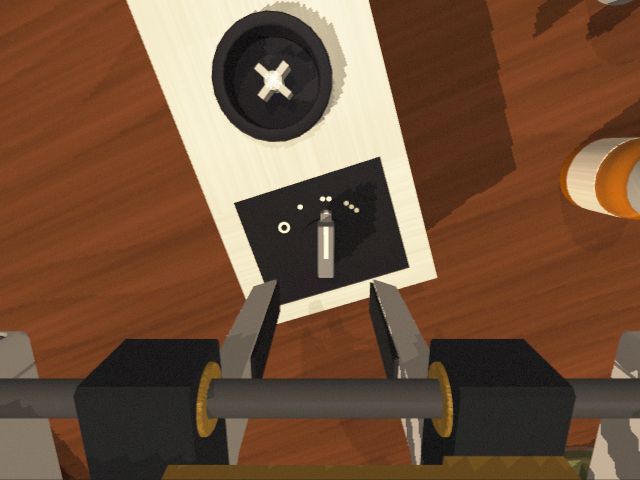

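The wrist view shows the knob's pointer at (325,215), aimed at the two-dot mark at (325,199). The measured angle is about 1.21 rad. Next I'm moving over the cup.

Emit:
apply_moves:
  plan: [11, 36.5, -8, 0, 11, 36.5, -8, 0, 11, 36.5, -8, 0, 11, 36.5, 0, 0, 11, 36.5, 0, 0, 11, 36.5, 0, 0, 11, 36.5, 0, 0, 11, 36.5, 0, 0, 11, 36.5, 0, 0, 11, 36.5, 0, 0, 11, 36.5, 0, 0, 11, 36.5, 0, 0, 0, 0, 0, 0.13, 0, 0, 0, 0.13, 0, 0, 0, 0.13, 0, 0, 0, 0, 0, 0, 0, 0]

```text
time_s: 7.0
ee_pos: [0.469, -0.3176, 0.2295]
eef_rot: [3.141, 0.002, -0.78]
force: [0.1, -0.5, -0.9]
grip_width: 0.047
grip_force: 0.0
```

```bash
python3 - <<'E'
from m import *
o=monitor.get_obs(); print(o['time_s'],o['ee_pos'],o['eef_rot'],o['grip_width'],o['qpos'])
c=grab('wrist'); save(c,'w3.png'); W=pts(c); z=W[...,2]; im=c['image'].astype(int)
n=np.hypot(W[...,0]-.468,W[...,1]+.318)<.045
b=(z>.113)&(z<.14)&n;print('bar',pca(W[b][:,:2]),rect(W[b][:,:2]))
b=(z>.128)&(z<.14)&n;print('bar top',pca(W[b][:,:2]),rect(W[b][:,:2]))
b=(abs(z-.102)<.004)&n;print('lid',rect(W[b][:,:2]))
E
```

```text
7.0 [ 0.46902494 -0.31756826  0.22945254] [ 3.14145579e+00  1.55835728e-03 -7.80231179e-01] 0.04696843884849619 [-6.59864188e-01  3.20544511e-01  1.43799972e+00  5.21465859e-05
  1.38461194e+00  1.69115352e+00]
bar (array([ 470.7, -322.2]), np.float64(2.345), array([ 4. , 14.9]), 1127) (array([ 469.2, -320.7]), array([14. , 50.2]), 44.11)
bar top (array([ 469.9, -321.4]), np.float64(2.344), array([ 3.9, 14.3]), 1055) (array([ 469.2, -320.7]), array([13.8, 50. ]), 43.9)
lid (array([ 469.8, -321.4]), array([67.3, 65.9]), 45.43)
```

View pics/w3.png

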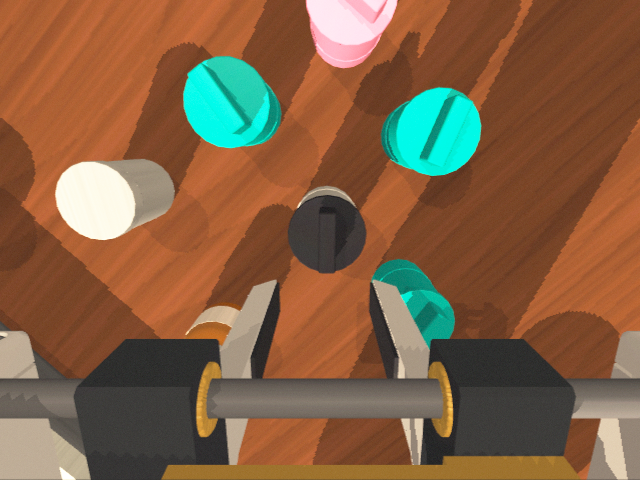

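The wrist view shows the black-lidded cup at (327,235) with its bar at (328,240), between the open fingers. The look-alikes are clear of them. Lowering to grasp.

Emit:
apply_moves:
  plan: [2.4, 2, 0, 0.022, 0, 0, 25, 0, 0, 0, 25, 0, 0, 0, 25, 0, 0, 0, 25, 0, 0, 0, 14, 0, 0, 0, 8.5, 0, 0, 0, 0, 0, 0, 0, 0, 0, 0, 0, 0, 0]

```text
time_s: 8.05
ee_pos: [0.4699, -0.3212, 0.109]
eef_rot: [-3.141, -0.002, -0.806]
force: [0.3, -0.5, -0.1]
grip_width: 0.0469
grip_force: 0.0
```

Emit:
apply_moves:
  plan: [0, 0, 0, 0, 0, 0, 0, 0, 0, 0, 0, 0, 0, 0, 0, 0, 0, 0, 0, 0, 0, 0, 0, 0]
  hand: -1
  squeeze: 45

```text
time_s: 8.65
ee_pos: [0.4695, -0.3209, 0.108]
eef_rot: [3.142, 0.0, -0.806]
force: [0.2, -0.3, 1.1]
grip_width: 0.0138
grip_force: 45.0
```

Emit:
apply_moves:
  plan: [0, 0, -15, 0, 0, 0, -35, 0, 0, 0, -40, 0, 0, 0, -40, 0, 0, 0, -30, 0, 0, 0, 0, -0.128, 0, 0, 0, -0.128, 0, 0, 0, -0.128, 0, 0, 0, -0.128, 0, 0, 0, -0.128, 0, 0, 0, -0.128, 0, 0, 0, -0.128, 0, 0, 0, -0.128, 0, 0, 0, -0.128, 0, 0, 0, -0.128, 0, 0, 0, 0]

```text
time_s: 10.25
ee_pos: [0.4693, -0.3207, 0.2673]
eef_rot: [-3.14, 0.001, 0.476]
force: [0.4, -0.3, -4.0]
grip_width: 0.0134
grip_force: 45.0
```

Emit:
apply_moves:
  plan: [22.4, -19.7, 0, 0, 22.4, -19.7, 0, 0, 22.4, -19.7, 0, 0, 22.4, -19.7, 0, 0, 22.4, -19.7, 0, 0, 22.4, -19.7, 0, 0, 22.4, -19.7, 0, 0, 22.4, -19.7, 0, 0, 22.4, -19.7, 0, 0, 22.4, -19.7, 0, 0, 22.4, -19.7, 0, 0, 22.4, -19.7, 0, 0, 22.4, -19.7, 0, 0, 22.4, -19.7, 0, 0, 22.4, -19.7, 0, 0, 22.4, -19.7, 0, 0, 0, 0, 0, 0, 0, 0, 0, 0, 0, 0, 0, 0]

```text
time_s: 12.15
ee_pos: [0.6444, 0.1225, 0.2677]
eef_rot: [-3.142, 0.001, 0.471]
force: [0.1, 0.6, -4.0]
grip_width: 0.0133
grip_force: 45.0
```

```bash
python3 - <<'E'
from m import *
for i in range(3):
    c=grab('wrist'); o=monitor.get_obs(); print(o['time_s'],o['ee_pos'],o['eef_rot'],o['grip_width'],o['force'])
save(c,'w4.png'); W=pts(c); z=W[...,2]; im=c['image'].astype(int)
n=(np.hypot(W[...,0]-.643,W[...,1]-.125)<.05)
b=(z>.274)&n;print('wrist bar',b.sum(),rect(W[b][:,:2]),pca(W[b][:,:2]),np.percentile(z[b],[5,50,95]))
b=(abs(z-.262)<.006)&n;print('lid',b.sum(),rect(W[b][:,:2]))
for nm in('side','top'):
    c=grab(nm); W=pts(c); z=W[...,2]; n=(np.hypot(W[...,0]-.643,W[...,1]-.125)<.06)
    b=(z>.17)&(z<.258)&n; p=W[b][:,:2]*1000
    # circle fit to cup wall
    A=np.c_[2*p,np.ones(len(p))]; r=np.linalg.lstsq(A,(p**2).sum(1),rcond=None)[0]
    print(nm,len(p),r[:2],np.sqrt(r[2]+r[0]**2+r[1]**2),z[b].min())
    if nm=='side': save(c,'s4.png')
E
```

```text
12.2 [0.64444888 0.12228471 0.26792182] [3.14157603e+00 2.79123717e-04 4.71511192e-01] 0.013925622893752513 [-0.01717407 -0.21159908 -4.75758357]
12.25 [0.64448303 0.12227649 0.26806765] [3.14148497e+00 2.31673915e-05 4.71764654e-01] 0.013766298958356174 [-0.15419031  0.11481472 -3.22003506]
12.3 [0.64449412 0.1223274  0.26811227] [ 3.14150495e+00 -6.08538686e-05  4.72043645e-01] 0.013683674782032163 [ 0.47695392 -0.08659555 -4.75118405]
wrist bar 50436 (array([658.7, 135.9]), array([72.8, 68.6]), 79.85) (array([664.6, 134.3]), np.float64(2.046), array([10.3, 20.1]), 50436) [0.29011748 0.38681533 0.39347871]
lid 5333 (array([645.8, 121.4]), array([67.3, 65.1]), 81.98)
side 1485 [642.70184837 121.69226208] 31.58188809280022 0.17001931680634982
top 494 [644.7085704  122.70620487] 31.67075256592579 0.1701406086808992
```

View pics/s4.png

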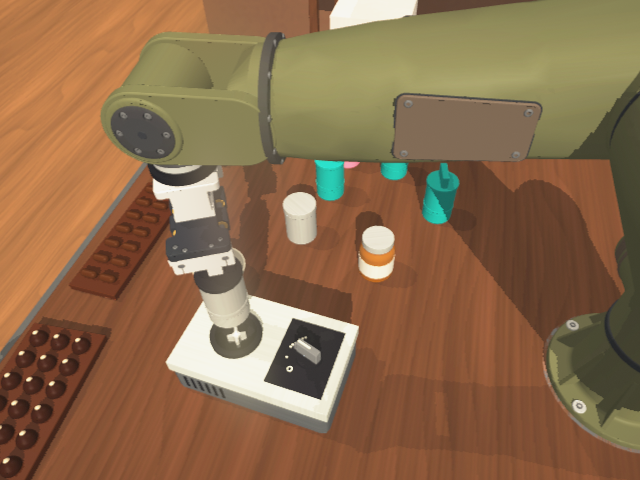

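The side view shows the cup held upright above the well at (235,290), with the spindle cross below it at (237,335). I'm correcting the lateral offset and lowering to just above the rim.

Emit:
apply_moves:
  plan: [0.3, -3, 0, -0.006, 0, 0, 15, 0, 0, 0, 15, 0, 0, 0, 12, 0, 0, 0, 4, 0, 0, 0, 0, 0, 0, 0, 0, 0, 0, 0, 0, 0]

```text
time_s: 13.2
ee_pos: [0.6437, 0.126, 0.2228]
eef_rot: [3.141, -0.001, 0.48]
force: [-0.0, -0.7, -5.2]
grip_width: 0.0135
grip_force: 45.0
```

```bash
cat > chk.py <<'E'
from m import *
from scipy.optimize import least_squares
def cf(p,r):
    f=least_squares(lambda q:np.hypot(*(p-q).T)-r,p.mean(0),loss='soft_l1',f_scale=.5); return np.round(f.x,2), round(float(np.std(f.fun)),2)
for nm,rc in(('side',(592.2,129.1)),('top',(594.2,130.4))):
    c=grab(nm); W=pts(c); z=W[...,2]; o=monitor.get_obs()['ee_pos']
    n=(np.hypot(W[...,0]-.643,W[...,1]-.125)<.05); u=o[2]-.108
    p=W[(z>u+.02)&(z<u+.06)&n][:,:2]*1000
    p2=W[(z>u+.06)&(z<u+.088)&n][:,:2]*1000
    q=W[(abs(z-.105)<.0015)&n][:,:2]*1000; rr=np.hypot(*(q-[643,125]).T); q=q[rr>38]
    w=np.array(rc)+50*np.array([np.cos(-.091),np.sin(-.091)])
    print(nm,len(p),cf(p,32),cf(p2,32),'well',w,'collar',len(q),rect(q/1000))
print(monitor.get_obs())
E
python3 chk.py
```

```text
side 599 (array([642.3 , 124.78]), 0.66) (array([642.32, 124.74]), 0.56) well [641.99311783 124.55627716] collar 237 (array([635.7, 133. ]), array([85.1, 65.7]), 35.82)
top 206 (array([644.36, 126.51]), 0.54) (array([644.26, 126.68]), 0.54) well [643.99311783 125.85627716] collar 83 (array([635.9, 119.3]), array([64.3, 82.5]), 39.67)
{'time_s': 13.3, 'qpos': array([ 1.37373316e-01,  5.31723226e-01,  1.15791220e+00, -1.40927771e-05,
        1.45110255e+00,  1.22840936e+00]), 'joint_vel': array([-1.49335192e-05,  4.05945719e-03,  2.93555641e-03,  1.81524082e-03,
       -2.54433059e-03,  9.72733311e-04]), 'tau': array([ 2.99905281e-03, -7.02651787e+01, -3.86849141e+01,  3.87850043e-02,
       -5.89425629e-02, -8.38218557e-05]), 'ee_pos': array([0.64362323, 0.12592133, 0.22253084]), 'eef_rot': array([ 3.14129253e+00, -8.00369202e-04,  4.79762076e-01]), 'force': array([-0.61138253,  0.29104535, -4.53498915]), 'moment': array([-0.0737849 , -0.02530092,  0.0021573 ]), 'grip_force': 44.987114667892456, 'grip_width': 0.013477352332209905}
```

Emit:
apply_moves:
  plan: [-0.5, 0.3, 5, 0, 0, 0, 5, 0, 0, 0, 4, 0, 0, 0, 3, 0, 0, 0, 3, 0, 0, 0, 2, 0, 0, 0, 2, 0, 0, 0, 0, 0, 0, 0, 0, 0]

```text
time_s: 14.2
ee_pos: [0.6432, 0.1254, 0.198]
eef_rot: [3.142, -0.0, 0.48]
force: [-0.1, -0.0, -4.0]
grip_width: 0.0132
grip_force: 45.0
```

Emit:
apply_moves:
  plan: [0, 0, 1, 0, 0, 0, 1, 0, 0, 0, 1, 0, 0, 0, 1, 0, 0, 0, 1, 0, 0, 0, 0, 0, 0, 0, 0, 0]

```text
time_s: 14.9
ee_pos: [0.6432, 0.1254, 0.1929]
eef_rot: [-3.142, 0.0, 0.48]
force: [0.0, -0.1, -5.3]
grip_width: 0.0136
grip_force: 45.0
```

Underside is at about 85 mm with no contact force, so it is meshed. Pressing on with a firmer grip.

Emit:
apply_moves:
  plan: [0, 0, 1, 0, 0, 0, 1, 0, 0, 0, 1, 0, 0, 0, 1, 0, 0, 0, 1, 0, 0, 0, 0, 0, 0, 0, 0, 0]
  squeeze: 60

```text
time_s: 15.6
ee_pos: [0.6432, 0.1254, 0.1881]
eef_rot: [3.142, -0.0, 0.48]
force: [0.2, 0.1, -2.5]
grip_width: 0.0137
grip_force: 60.0
```

Emit:
apply_moves:
  plan: [0, 0, 1, 0, 0, 0, 1, 0, 0, 0, 1, 0, 0, 0, 1, 0, 0, 0, 1, 0, 0, 0, 1, 0, 0, 0, 0, 0, 0, 0, 0, 0]

```text
time_s: 16.4
ee_pos: [0.6434, 0.1254, 0.1824]
eef_rot: [3.141, -0.001, 0.48]
force: [-2.8, -0.4, 5.8]
grip_width: 0.0135
grip_force: 60.0
```

Emit:
apply_moves:
  plan: [0, 0, 0.5, 0, 0, 0, 0.5, 0, 0, 0, 0.5, 0, 0, 0, 0, 0, 0, 0, 0, 0]

```text
time_s: 16.9
ee_pos: [0.6436, 0.1255, 0.1819]
eef_rot: [3.141, -0.002, 0.48]
force: [-2.0, 0.3, 11.6]
grip_width: 0.0135
grip_force: 60.0
```

Emit:
apply_moves:
  plan: [0, 0, 0.5, 0, 0, 0, 0.5, 0, 0, 0, 0, 0, 0, 0, 0, 0, 0, 0, 0, 0, 0, 0, 0, 0]

```text
time_s: 17.5
ee_pos: [0.6438, 0.1256, 0.1818]
eef_rot: [3.141, -0.003, 0.48]
force: [-4.2, -0.3, 17.3]
grip_width: 0.0136
grip_force: 60.0
```

```bash
python3 - <<'E'
from h import *
c=grab('side'); save(c,'s5.png',(140,180,260,260),2.2)
for i in range(4):
    camera('top'); o=monitor.get_obs(); print(o['ee_pos'],o['force'],o['grip_force'])
E
```

```text
[0.64377112 0.12553618 0.18182027] [-4.43381399  0.0446163  17.79070657] 60.00372648239136
[0.64375523 0.12555765 0.18178965] [-3.64732521 -0.81954932 17.46184505] 60.00365495681763
[0.64377343 0.1255167  0.18182313] [-3.17708362 -0.45129755 17.79106094] 60.003692507743835
[0.64376106 0.12553704 0.18182534] [-3.31258194 -0.09100033 17.34892009] 60.003681778907776
```

View pics/s5.png

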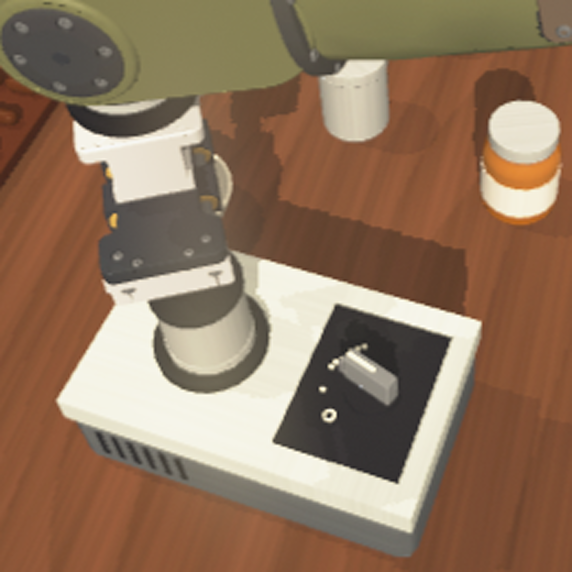

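The cup is down in the well at (212,345), with the gripper still on it, and the knob at (367,375) points at the two dots. The force is steady at about 22 N net against the stop. Handing in.

```bash
python3 -c "
from station import ctrl; print(ctrl.hand_in())"
```

```text
the job is handed in; nothing more can be done
None
```

I turned the selector to two dots, then meshed the cup on the spindle and pressed it down to the seat's stop. I handed the job in at about 18 s with the gripper still holding the cup down (about 22 N); the tin, jar and bowl were not touched, and no verdict came back.

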